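# Test the blue-capped cradle spring at its marked height

### The job

Stand the blue-capped spring upright in the middle of the tester's round plate, then press its cap straight down until its top is level with the red band on the gauge post and hold it there for two seconds so the force can be read on the dial, which should stay in the green and never run into the red. Then ease the spring back up and leave it standing, released, on the plate; leave the yellow- and black-capped springs where they are.

Things in the scene. Friction and masses are not known exactly. Their poses are not given: they have to be found in the camera images.
- blue_top (a point): Spring to test: upright steel coil between a grey round foot (44 mm diameter, 8 mm thick) and a blue round cap on top (36 mm diameter, 24 mm thick); 80 mm tall, about 100 g, standing on the bench. The cap slides down against the coil up to 40 mm (2 N preload + 0.35 N/mm) and cannot pull off: carry it by the cap. Point: centre of the cap's flat top, z up along the spring.
- yellow_top (a point): The same size and shape as the blue-capped spring but with a yellow cap and of lower stiffness, standing on the bench; to be left alone. The point is the centre of the cap's flat top, 80 mm above the bench.
- black_top (a point): The same size and shape as the blue-capped spring but with a black cap and of higher stiffness, standing on the bench; to be left alone. The point is the centre of the cap's flat top, 80 mm above the bench.
- tester: The spring tester, fixed: green base 150 mm (x) by 260 mm (y), 26 mm high, reaching 100 mm to -y and 160 mm to +y of its origin, which lies at bench height under the plate's centre. A grey dial housing 50 mm high (110 by 100 mm) is centred 100 mm to +y, a gauge post 116 mm high (18 by 12 mm) 85 mm to -y.
- plate_top (a point): Centre of the top of the tester's flat round steel plate (92 mm diameter, no rim, with a thin black ring of 54 mm diameter drawn on it), 45 mm above the bench. The plate sinks straight down under load, 1 mm per 3 N.
- mark (a point): Middle (white line) of the red band on the gauge post, 95 mm above the bench; the band is 16 mm high, 8 mm either side of this point. The top of the blue-capped spring, 125 mm above the bench when standing free on the plate, is to be pressed down to this height, about 30 mm.
- needle (a joint): Red needle of the tester's dial, which faces up: angle in rad, 0 unloaded, 0.15 rad per newton on the plate (the spring's own weight shows 1 N), growing clockwise from above. Green marks 8 to 16 N (1.2 to 2.4 rad), red marks from 19 N (2.85 rad). At the marked height the blue-capped spring reads 11 to 12 N (about 1.7 rad).
Not all that is in view belongs to the job. What is shaped like the part that bears blue_top but turquoise or white is not meant.

How it is judged:
On the way, in this order (a step that is already met when the one before it is completed fails the run):
1. the blue-capped spring stands upright on the plate (horizontal distance between blue_top and plate_top below 0.018 m and angle between blue_top's own z axis and vertical below 0.18 rad and z of blue_top in the frame of plate_top below 0.083 m and value of joint needle above 0.06 rad), for 0.2 s.
2. its top is held within the red band while the dial reads in the green (horizontal distance between blue_top and plate_top below 0.018 m and angle between blue_top's own z axis and vertical below 0.18 rad and z of blue_top in the frame of mark between -0.0085 and 0.0085 m and value of joint needle between 1.15 and 2.45 rad), for 1 s.
At the end, for the whole second after the job is handed in: The blue-capped spring stands free at its full height and at rest on the tester plate, its axis within 18 mm of the plate's centre and upright within 10 degrees, with the needle back below 3 N (horizontal distance between blue_top and plate_top below 0.018 m and angle between blue_top's own z axis and vertical below 0.18 rad and z of blue_top in the frame of plate_top between 0.076 and 0.083 m and value of joint needle below 0.45 rad and linear speed of blue below 0.02 m/s); the robot touches nothing.
It fails at once if the yellow-capped spring is moved more than 30 mm or tipped (distance of yellow_top from where it was at the start of the episode above 0.03 m or angle between yellow_top's own z axis and vertical above 0.5 rad).
It fails at once if the black-capped spring is moved more than 30 mm or tipped (distance of black_top from where it was at the start of the episode above 0.03 m or angle between black_top's own z axis and vertical above 0.5 rad).
It fails at once if the needle runs into the red (19 N or more) (value of joint needle above 2.85 rad).
It also fails if it takes over 53 s, if anything falls off the work surface, if the arm or the gripper's body presses on something with over 40 N, if the wrist force passes 120 N, or if a joint passes its speed limit or range.

### The arm

A 7-joint arm with a two-finger parallel gripper is mounted at the origin on the work surface. World frame = base frame: x ahead of the robot, y to its left, z up, the work surface at z = 0. Lengths are in m, angles in rad, forces in N, time in s.
With the tool pointing down it reaches from about 0.35 to 0.9 m from the base axis. Payload 8.1 kg.
Tool frame: the origin (TCP) lies on the centre line of the jaws, within the pads' length; the fingertips stand 14 mm ahead of it and the grasp point (between the pads) lies 5 mm behind it; z points along the fingers, y is the line along which they close (so a half turn about z gives the same grasp; the last joint's range is limited). The gripper opens to 92 mm and grips with 3 to 60 N. Pads are 19 mm wide; open, the fingers measure 130 mm over their backs; the gripper's body (75 mm by 190 mm) begins 47 mm behind the grasp point.
Start: joints at [-1.332, 0.434, 0.025, 1.573, -0.012, 1.134, -0.075], TCP at [0.21, 0.589, 0.241] pointing down, gripper open.
Joint ranges: [-2.62, 2.62], [-0.44, 2.09], [-1.27, 1.32], [0.08, 2.57], [-1.32, 4.46], [0.12, 2], [-2.74, 2.74]. Speed limits (rad/s): [2.22, 2.22, 3.01, 3.01, 3.14, 3.14, 3.14].

### API

Orientations are given as a rotation vector (axis times angle).
In Python, from bench import telemetry, imaging, job, finder gives the robot as it stands.
- The arm moves only by the shell command python3 -m jog 'ROWS'. ROWS is text: rows parted by semicolons, each of 7 numbers parted by spaces: the shift along the tool's x, y, z normalised to -1 to 1, where 1 is 150 mm, then the turn, a rotation vector about the tool's x, y, z normalised to -1 to 1, where 1 is 30 degrees, then the finger opening in mm, from 0 to 91.8. A call has 1 to 20 rows; each row is the pose to reach, as a shift and turn from the pose commanded when the call began, along the tool's axes at that moment; what a row does not reach only later rows make up. A row lasts 1/8 s, in which the tool goes at most 62.5 mm and 10.7 degrees, less where a joint would pass 70% of its speed; a pose out of reach is approached as far as the arm can. A call with a number of a shift or a turn outside -1 to 1 is refused whole. A call with a gripper value outside its range is refused whole. The fingers move at their own pace and stop on an object; the grip force is fixed at half the most. Time passes only in rows, so rows that repeat a pose let the fingers close. It gives the time, the measured TCP pose, the force, the opening and the grip force at its end, in the units of the state.
- telemetry.get_state(): the state, without advancing time (a new reading comes with each control period).
- imaging.capture(name): name is "scene" or "top" or "wrist"; returns (picture, depth): 420x560x3 uint8, red, green, blue; 420x560 float32, m along the optical axis (not along the pixel's ray), 0 where there is no reading.
- imaging.camera_info(name): a dict with "vertical_fov" (degrees; the focal length in pixels is half the picture's height over the tangent of half this angle, whatever the lens; pixels are square), "cx", "cy" (the principal point, pixels), "rvec" (rotation vector, rad) and "tvec" (3), from world to camera coordinates, as OpenCV has them; the wrist camera has in their place "T_tool_cam" (4x4, takes a point from camera to tool coordinates, whose origin is the TCP and whose axes are the flange's). Camera axes: x right, y down, z forward; pixel columns grow to the right and rows downward; lengths in m; the calibration is good to about 2 mm. A picture is of the moment at which its call begins: read the wrist's pose just before it. camera_info takes no time and is no camera call.
- job.close_job(): hands the job in; it is judged then, once.
Trained networks look in the newest picture that a camera, given by its name, has taken for a name from the list of things; names that differ only in an ending like _2 or _b are one class to them, and where a whole thing is asked for, a point or a joint stands for the part that bears it (a point fixed in the world has none). Each returns a list of dicts, best first, with "score" (0 to 1); they miss things now and then, are a little off and sometimes report something else, mostly with a low value. They report only what shows in the picture. A call takes as long as a camera call. They do not tell look-alikes from the thing itself.
- finder.silhouettes(camera, thing): "region" (420x560 bool, what is visible of it) and "extent" ([left, top, width, height] in pixels, round what is visible of it).
The state is a dict: "time_s": time; "q": joint angles; "qvel": joint speeds; "joint_efforts": joint torques, N m; "eef_pos": TCP position; "tcp_rot": TCP orientation; "ft_force": force on the tool from outside, world axes, zero at the start; "ft_torque": the same for the moment, N m; "width": finger opening in m; "gripper_force": force on a finger pad.
Only numpy, scipy, OpenCV 4.12 (cv2) and the standard library are available. Lean on these libraries where they do the work, as an engineer would, in place of code of your own. Each camera call takes 0.05 s, during which the arm holds its last target. There are 200 camera calls.

## Working session

There is one attempt and no reset: what is moved stays moved. The work goes in short steps, Python scripts to look and compute and a shell command to move; the robot and the scene stay as the last step left them, time stands still between calls to the robot, and variables do not carry over. Pictures are saved under pics/ and viewed, at most 10 in all, crops included, and the job is handed in when it is done.

```bash
mkdir -p pics; cat > h.py <<'E'
import numpy as np, cv2
from scipy.spatial.transform import Rotation as R
from bench import telemetry, imaging, job, finder
def K(ci):
    f=210/np.tan(np.radians(ci["vertical_fov"])/2); return f,ci["cx"],ci["cy"]
def pose(name,st=None):
    ci=imaging.camera_info(name)
    if name=="wrist":
        T=np.eye(4);T[:3,:3]=R.from_rotvec(st["tcp_rot"]).as_matrix();T[:3,3]=st["eef_pos"]
        return T@np.array(ci["T_tool_cam"])
    M=np.eye(4);M[:3,:3]=R.from_rotvec(np.ravel(ci["rvec"])).as_matrix();M[:3,3]=np.ravel(ci["tvec"])
    return np.linalg.inv(M)
def cloud(name,d,st=None):
    f,cx,cy=K(imaging.camera_info(name));v,u=np.mgrid[:420,:560]
    P=np.stack([(u-cx)/f*d,(v-cy)/f*d,d],-1);T=pose(name,st)
    return P@T[:3,:3].T+T[:3,3]
def save(n,im): cv2.imwrite("pics/"+n+".png",cv2.cvtColor(im,cv2.COLOR_RGB2BGR))
E
python3 - <<'E'
from h import *
s=telemetry.get_state();print(s)
for c in("scene","top"):
    im,d=imaging.capture(c);save(c,im);W=cloud(c,d);np.savez(c,im=im,d=d,W=W)
    print(c,imaging.camera_info(c))
    for t in("blue_top","yellow_top","black_top","tester"):
        for r in finder.silhouettes(c,t):
            m=r["region"]&(d>0);p=W[m]
            print(t,round(r["score"],2),r["extent"],np.median(p,0).round(3) if len(p) else 0,p[:,2].max().round(3) if len(p) else 0, im[m].mean(0).round() if len(p) else 0)
E
```

```text
{'time_s': 0.0, 'q': array([-1.33157899,  0.43520872,  0.02495529,  1.5740965 , -0.0115842 ,
        1.13399548, -0.07509724]), 'qvel': array([ 0.00098157,  0.00214736,  0.000644  ,  0.00044409, -0.00128464,
        0.00067997, -0.00172602]), 'joint_efforts': array([-1.21688154e-03, -6.67844367e+01,  9.84194018e-01, -3.14463794e+01,
       -6.07051374e-02,  4.24821989e-02,  1.85726058e-04]), 'eef_pos': array([0.20938322, 0.58836401, 0.23995384]), 'tcp_rot': array([-5.34363611e-01, -3.09569227e+00,  2.44861644e-03]), 'ft_force': array([0.47768965, 0.95062295, 0.52175275]), 'ft_torque': array([ 0.01663127, -0.03271057, -0.03044797]), 'gripper_force': 0.0, 'width': 0.09141885116939141}
scene {'vertical_fov': 57.82337535843067, 'cx': 282.3652695893882, 'cy': 209.0846509303349, 'rvec': array([ 1.35302355,  2.04883157, -1.01412533]), 'tvec': array([ 0.23586259, -0.23699268,  1.22751236])}
blue_top 0.76 [208.6, 163.2, 17.4, 15.3] [ 0.469 -0.229  0.075] 0.081 [ 58. 115. 103.]
blue_top 0.74 [236.2, 181.3, 16.3, 16.7] [ 0.508 -0.132  0.078] 0.082 [ 57.  77. 129.]
blue_top 0.56 [211.3, 206.1, 2
[... 507 characters left out ...]
[ 2.19519459, -2.13245595,  0.1303179 ]), 'tvec': array([-0.05489388,  0.54809831,  1.23373623])}
blue_top 0.7 [349.5, 239.7, 17.9, 16.0] [ 0.46  -0.231  0.08 ] 0.086 [ 71. 145. 140.]
blue_top 0.66 [313.7, 230.4, 10.0, 5.7] [ 0.499 -0.134  0.08 ] 0.085 [ 70. 103. 145.]
blue_top 0.61 [323.5, 258.5, 16.2, 16.3] [ 0.415 -0.166  0.08 ] 0.087 [149. 150. 148.]
blue_top 0.59 [313.9, 186.4, 16.7, 19.8] [ 0.591 -0.142  0.079] 0.087 [ 73. 141. 137.]
yellow_top 0.63 [361.1, 189.5, 10.2, 14.6] [ 0.595 -0.248  0.08 ] 0.087 [147. 146.  77.]
black_top 0.63 [177.0, 199.8, 37.3, 34.1] [0.528 0.184 0.045] 0.054 [149. 148. 147.]
tester 0.64 [136.8, 183.5, 105.9, 66.1] [0.528 0.211 0.032] 0.119 [106. 119. 108.]
```

```bash
python3 - <<'E'
from h import *
a=np.load("top.npz")["im"];b=np.load("scene.npz")["im"]
A=cv2.resize(a[150:290,110:410],(800,373),interpolation=cv2.INTER_CUBIC)
save("topcrop",A)
save("scenecrop",cv2.resize(b[130:340,140:480],(800,494),interpolation=cv2.INTER_CUBIC))
E
```

```text
(no output)
```

View pics/topcrop.png

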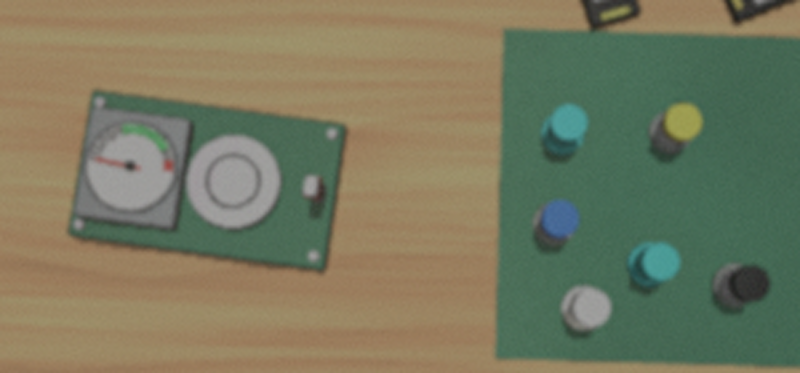

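View pics/scenecrop.png

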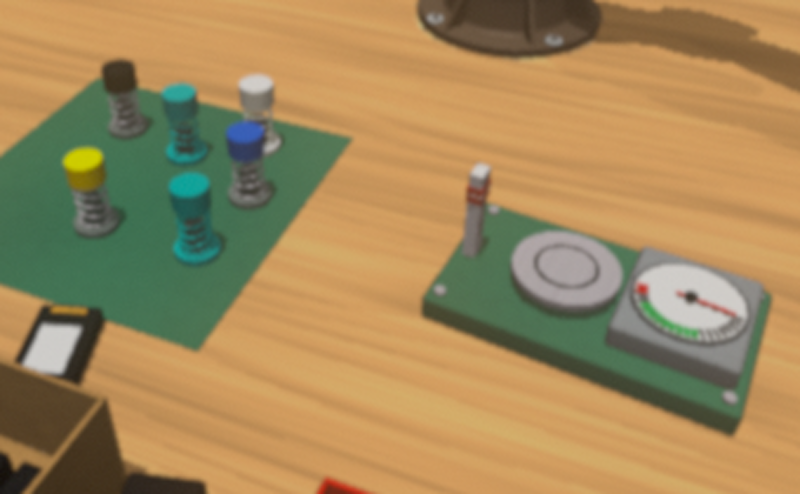

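Look-alikes, in full top-image pixels: turquoise at (323,197) and (356,248), white at (330,265), yellow at (366,196), black at (390,256). The only blue cap is at about (320,232), which in the scene image is (244,189), so that is the one I choose. Next I work out its position, the plate's position and the tool axes.

```bash
python3 - <<'E'
from h import *
for c in("top","scene"):
    z=np.load(c+".npz");W=z["W"];hsv=cv2.cvtColor(z["im"],cv2.COLOR_RGB2HSV);d=z["d"]
    m=(hsv[...,0]>102)&(hsv[...,0]<130)&(hsv[...,1]>90)&(d>0)&(abs(W[...,2]-.08)<.012)&(abs(W[...,0]-.5)<.06)&(abs(W[...,1]+.133)<.06)
    p=W[m];p=p[p[:,2]>.072];print(c,"blue",len(p),p.mean(0).round(4),(p.min(0)/2+p.max(0)/2).round(4))
    q=W[(abs(W[...,2]-.045)<.006)&(np.hypot(W[...,0]-.53,W[...,1]-.185)<.075)&(z["im"].astype(int).ptp(-1)<60 if 0 else (z["im"].max(-1).astype(int)-z["im"].min(-1)<35))&(z["im"].min(-1)>100)]
    cc,r=cv2.minEnclosingCircle(q[:,:2].astype(np.float32));print("plate",len(q),q.mean(0).round(4),np.round(cc,4),round(r,4),((q.min(0)+q.max(0))/2).round(4))
    q=W[(W[...,2]>.105)&(W[...,2]<.13)&(np.hypot(W[...,0]-.53,W[...,1]-.1)<.06)];print("post",len(q),q.mean(0).round(4))
    q=W[(abs(W[...,2]-.05)<.005)&(np.hypot(W[...,0]-.53,W[...,1]-.285)<.035)];print("dial",len(q),q.mean(0).round(4))
s=telemetry.get_state();print(R.from_rotvec(s["tcp_rot"]).as_matrix().round(3));print(imaging.camera_info("wrist"))
E
```

```text
top blue 144 [ 0.4979 -0.1351  0.0801] [ 0.4973 -0.135   0.0794]
plate 1015 [0.5296 0.1895 0.0457] [0.5316 0.2017] 0.0632 [0.5345 0.199  0.0449]
post 42 [0.5196 0.0993 0.1146]
dial 416 [0.5294 0.2842 0.0521]
scene blue 144 [ 0.5025 -0.1349  0.0792] [ 0.5    -0.1361  0.0771]
plate 1309 [0.5325 0.1914 0.0459] [0.5323 0.2017] 0.0633 [0.5353 0.199  0.0455]
post 67 [0.5232 0.1005 0.1134]
dial 701 [0.5307 0.2848 0.0529]
[[-0.942  0.335  0.   ]
 [ 0.335  0.942 -0.   ]
 [-0.    -0.    -1.   ]]
{'vertical_fov': 70.89012067890455, 'cx': 281.53999022277196, 'cy': 209.4481990736197, 'T_tool_cam': array([[ 3.46647095e-04, -9.69769234e-01, -2.44023588e-01,
         6.53337635e-02],
       [ 9.99999940e-01,  3.33949004e-04,  9.34073815e-05,
         4.49596221e-06],
       [-9.09217049e-06, -2.44023606e-01,  9.69769292e-01,
        -1.45042816e-01],
       [ 0.00000000e+00,  0.00000000e+00,  0.00000000e+00,
         1.00000000e+00]])}
```

```bash
cat >> h.py <<'E'
def go(x,y,z,yaw=0):
    s=telemetry.get_state();M=R.from_rotvec(s["tcp_rot"]).as_matrix()
    t=M.T@(np.array([x,y,z])-s["eef_pos"]);a=np.arctan2(M[1,1],M[0,1])
    G=np.array([[-np.sin(-yaw),np.cos(yaw),0],[np.cos(yaw),np.sin(yaw),0],[0,0,-1]])
    rv=R.from_matrix(M.T@G).as_rotvec()
    print("t",round(s["time_s"],2),"pos",s["eef_pos"].round(4),"yaw",np.degrees(a).round(1),"shift",(t/.15).round(3),"turn",(np.degrees(rv)/30).round(3),"F",s["ft_force"].round(1),"w",round(s["width"],4))
E
python3 -m jog '-1 -0.62 0 0 0 1 60; -1 -0.62 0 0 0 1 60; -1 -0.62 0 0 0 1 60; -1 -0.62 0 0 0 1 60; -1 -0.62 0 0 0 1 60' && python3 -c "
from h import *
go(.53,.16,.24)"
```

```text
time_s: 1.12
eef_pos: [0.3192, 0.4515, 0.2409]
tcp_rot: [-1.316, -2.852, -0.001]
ft_force: [-0.8, 0.1, 0.6]
width: 0.0603
gripper_force: 0.0
t 1.12 pos [0.3192 0.4515 0.2409] yaw 40.5 shift [-2.39  -0.193  0.004] turn [ 0.    -0.002  1.349] F [-0.8  0.1  0.6] w 0.0603
```

```bash
sed -i 's/-np.sin(-yaw)/-np.sin(yaw)/' h.py
python3 -m jog '-1 -0.08 0 0 0 0.8 60; -1 -0.08 0 0 0 0.8 60; -1 -0.08 0 0 0 0.8 60; -1 -0.08 0 0 0 0.8 60; -1 -0.08 0 0 0 0.8 60' >/dev/null && python3 -c "
from h import *
go(.53,.16,.24)"
```

```text
t 1.75 pos [0.4065 0.3311 0.2406] yaw 16.7 shift [-1.329  0.462  0.002] turn [-0.001 -0.002  0.556] F [-0.1  0.4 -0.5] w 0.06
```

```bash

python3 -m jog '-1 0.46 0 0 0 0.55 60; -1 0.46 0 0 0 0.55 60; -1 0.46 0 0 0 0.55 60; -1 0.46 0 0 0 0.55 60; -1 0.46 0 0 0 0.55 60' >/dev/null && python3 - <<'E'
from h import *
s=telemetry.get_state();im,d=imaging.capture("wrist");save("w1",im);W=cloud("wrist",d,s);np.savez("w1",im=im,d=d,W=W)
go(.5,-.135,.16)
for t in("plate_top","tester"):
    for r in finder.silhouettes("wrist",t):
        p=W[r["region"]&(d>0)];print(t,r["score"],r["extent"],((p.min(0)+p.max(0))/2).round(4),p.mean(0).round(4))
E
```

```text
t 2.42 pos [0.5151 0.2071 0.2404] yaw 0.2 shift [-2.281 -0.107  0.534] turn [-0.002 -0.001  0.005] F [0.4 0.2 0.2] w 0.06
plate_top 0.68 [254.4, 172.9, 76.0, 75.7] [0.5276 0.1813 0.0376] [0.5278 0.1857 0.0462]
plate_top 0.62 [229.9, 65.8, 145.2, 244.5] [0.5329 0.2242 0.1161] [0.5306 0.2379 0.0428]
tester 0.73 [233.6, 61.5, 142.5, 250.1] [0.5353 0.1898 0.1546] [0.5305 0.2376 0.0427]
```

View pics/w1.png

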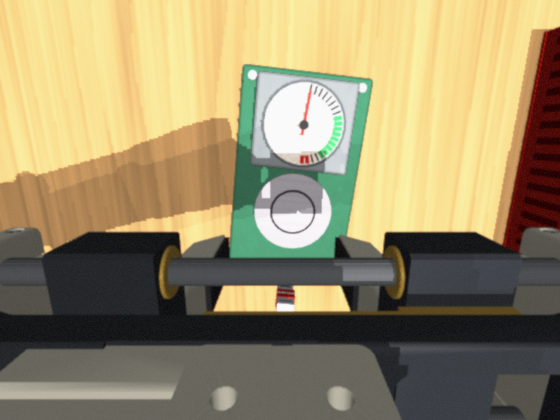

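The wrist view shows the plate's centre and its ring at about pixel (292,211). The dial is above it at (303,122), with its needle unloaded, and the post is below it at (285,298). I'll fix the plate centre by intersecting that pixel's ray with z=0.045, then go on to the blue spring.

```bash
python3 - <<'E'
from h import *
z=np.load("w1.npz");W=z["W"]
q=W[172:249,250:335];im=z["im"][172:249,250:335]
m=(abs(q[...,2]-.046)<.004)&(im.max(-1).astype(int)-im.min(-1)<30)&(im.min(-1)>90)
m=cv2.morphologyEx(m.astype(np.uint8),cv2.MORPH_CLOSE,np.ones((7,7)))
c=max(cv2.findContours(m,0,1)[0],key=cv2.contourArea);e=cv2.fitEllipse(c);print(e[0][0]+250,e[0][1]+172,e[1])
s=telemetry.get_state();T=pose("wrist",s);f,cx,cy=K(imaging.camera_info("wrist"))
for u,v in((e[0][0]+250,e[0][1]+172),(292.4,210.8)):
    r=T[:3,:3]@[(u-cx)/f,(v-cy)/f,1];print((T[:3,3]+r*(.045-T[2,3])/r[2]).round(4))
E
python3 -m jog '-1 -0.05 0 0 0 0 60; -1 -0.05 0 0 0 0 60; -1 -0.05 0 0 0 0 60; -1 -0.05 0 0 0 0 60; -1 -0.05 0 0 0 0 60' >/dev/null
python3 -m jog '-0.85 -0.05 0 0 0 0 60; -0.85 -0.05 0 0 0 0 60; -0.85 -0.05 0 0 0 0 60; -0.85 -0.05 0 0 0 0 60; -0.85 -0.05 0 0 0 0 60' >/dev/null
python3 - <<'E'
from h import *
s=telemetry.get_state();im,d=imaging.capture("wrist");save("w2",im);W=cloud("wrist",d,s);np.savez("w2",im=im,d=d,W=W)
go(.5,-.135,.16)
for r in finder.silhouettes("wrist","blue_top"):
    m=r["region"]&(d>0);p=W[m];print(r["score"],r["extent"],np.median(p,0).round(4),im[m].mean(0).round())
hsv=cv2.cvtColor(im,cv2.COLOR_RGB2HSV)
m=(hsv[...,0]>102)&(hsv[...,0]<130)&(hsv[...,1]>90)&(W[...,2]>.077)&(W[...,2]<.1)
p=W[m];print(len(p),p.mean(0).round(4),((p.min(0)+p.max(0))/2).round(4))
E
```

```text
292.1062698364258 210.2773208618164 (75.30934143066406, 76.49388885498047)
[0.5277 0.1853 0.045 ]
[0.5281 0.1847 0.045 ]
t 3.83 pos [ 0.5013 -0.0708  0.2405] yaw 0.1 shift [-0.428 -0.009  0.537] turn [-0.001 -0.001  0.004] F [ 0.2 -0.2  0.5] w 0.0599
0.89 [263.5, 238.3, 31.6, 21.8] [ 0.4974 -0.1257  0.0807] [ 48. 122. 203.]
0.36 [234.6, 0.0, 139.5, 62.3] [0.5215 0.1027 0.027 ] [ 97. 158. 122.]
413 [ 0.4974 -0.1285  0.0809] [ 0.4974 -0.1277  0.0801]
```

View pics/w2.png

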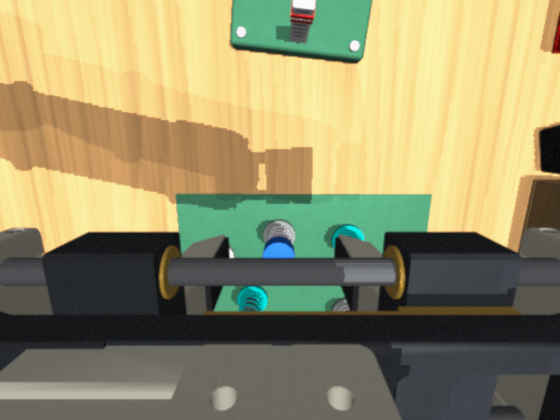

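The wrist view shows the blue cap at about (279,249), partly hidden by the gripper bar, with turquoise at (348,236) and (252,298). I'll shift along until the whole cap is clear and refine.

```bash

python3 -m jog '-0.35 -0.025 0 0 0 0 60; -0.35 -0.025 0 0 0 0 60; -0.35 -0.025 0 0 0 0 60' >/dev/null
python3 - <<'E'
from h import *
s=telemetry.get_state();im,d=imaging.capture("wrist");save("w3",im);W=cloud("wrist",d,s)
hsv=cv2.cvtColor(im,cv2.COLOR_RGB2HSV)
m=(hsv[...,0]>100)&(hsv[...,0]<130)&(hsv[...,1]>90)&(W[...,2]>.077)&(W[...,2]<.1)
v,u=np.nonzero(m);print(u.min(),u.max(),v.min(),v.max())
p=W[m];c=((p.min(0)+p.max(0))/2);print(len(p),p.mean(0).round(4),c.round(4))
go(c[0],c[1],.064)
E
```

```text
266 298 194 225
837 [ 0.4975 -0.1359  0.0811] [ 0.4976 -0.1361  0.0806]
t 4.3 pos [ 0.4973 -0.1241  0.2406] yaw 0.0 shift [-0.081  0.002  1.177] turn [-0.    -0.001  0.   ] F [-0.1 -0.9  0.4] w 0.0599
```

```bash

python3 - <<'E'
from h import *
im=cv2.cvtColor(cv2.imread("pics/w3.png"),4);save("w3c",cv2.resize(im[140:270,200:370],(680,520),interpolation=cv2.INTER_CUBIC))
E
python3 -m jog '-0.08 0 0.3 0 0 0 60; -0.08 0 0.6 0 0 0 60; -0.08 0 0.85 0 0 0 60; -0.08 0 0.85 0 0 0 60; -0.08 0 0.85 0 0 0 60' >/dev/null
python3 -c "
from h import *
go(.4975,-.136,.064)"
```

```text
t 4.92 pos [ 0.4979 -0.137   0.1144] yaw -0.0 shift [ 0.007 -0.003  0.336] turn [ 0.002  0.    -0.001] F [-0.5  0.2  0.2] w 0.06
```

View pics/w3c.png

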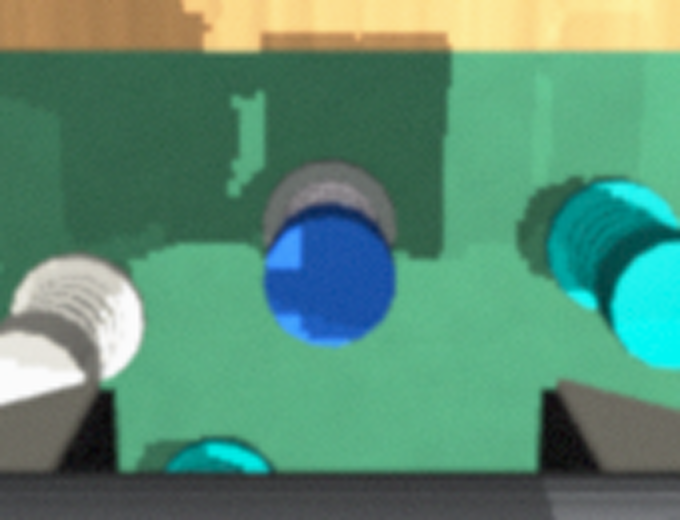

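The crop confirms the choice: the blue cap is at crop (330,275), with white on the left and turquoise on the right, both clear of the fingers. Now I descend and grip.

```bash

python3 -m jog '0 0 0.12 0 0 0 60; 0 0 0.24 0 0 0 60; 0 0 0.33 0 0 0 60; 0 0 0.33 0 0 0 60; 0 0 0.33 0 0 0 20; 0 0 0.33 0 0 0 20; 0 0 0.33 0 0 0 20; 0 0 0.33 0 0 0 20; 0 0 0.33 0 0 0 20; 0 0 0.33 0 0 0 20'
python3 -c "
from h import *
go(.4975,-.136,.064)"
```

```text
time_s: 6.18
eef_pos: [0.4974, -0.1375, 0.0639]
tcp_rot: [2.223, 2.219, 0.001]
ft_force: [1.3, -0.5, 1.9]
width: 0.0355
gripper_force: 30.0
t 6.17 pos [ 0.4974 -0.1375  0.0639] yaw -0.1 shift [ 0.01   0.001 -0.001] turn [ 0.001  0.    -0.003] F [ 1.3 -0.5  1.9] w 0.0355
```

```bash

python3 -m jog '0 0 -0.15 0 0 0 20; 0 0 -0.4 0 0 0 20; 0 0 -0.7 0 0 0 20; 0 0 -0.97 0 0 0 20; 0 0 -0.97 0 0 0 20; 0 0 -0.97 0 0 0 20'
python3 -m jog '0.2 0.05 0 0 0 0 20; 0.5 0.1 0 0 0 0 20; 0.8 0.1 0 0 0 0 20; 1 0.1 0 0 0 0 20; 1 0.1 0 0 0 0 20' >/dev/null
python3 -m jog '0.2 0.05 0 0 0 0 20; 0.5 0.1 0 0 0 0 20; 0.8 0.1 0 0 0 0 20; 1 0.1 0 0 0 0 20; 1 0.1 0 0 0 0 20;1 0.1 0 0 0 0 20'
python3 -c "
from h import *
go(.528,.186,.15)"
```

```text
time_s: 6.92
eef_pos: [0.4964, -0.137, 0.2084]
tcp_rot: [-2.222, -2.219, 0.001]
ft_force: [-0.7, 0.5, -0.8]
width: 0.0353
gripper_force: 30.0
time_s: 8.3
eef_pos: [0.5273, 0.1607, 0.2084]
tcp_rot: [2.225, 2.218, -0.003]
ft_force: [-0.1, -0.1, -1.2]
width: 0.0354
gripper_force: 30.0
t 8.3 pos [0.5273 0.1607 0.2084] yaw -0.2 shift [0.169 0.005 0.389] turn [-0.002  0.003 -0.006] F [-0.1 -0.1 -1.2] w 0.0354
```

```bash

python3 -m jog '0.08 0 0 0 0 0 20; 0.165 0 0.1 0 0 0 20; 0.165 0 0.3 0 0 0 20; 0.165 0 0.5 0 0 0 20; 0.165 0 0.59 0 0 0 20; 0.165 0 0.62 0 0 0 20; 0.165 0 0.62 0 0 0 20; 0.165 0 0.62 0 0 0 20'
python3 - <<'E'
from h import *
go(.528,.1855,.109)
c="top";im,d=imaging.capture(c);W=cloud(c,d);A=im[170:260,110:260]
b,_=imaging.capture("scene");B=b[150:330,300:480]
save("on",np.hstack([cv2.resize(A,(480,288),interpolation=2),cv2.resize(B,(288,288),interpolation=2)]))
E
```

```text
time_s: 9.3
eef_pos: [0.5282, 0.1875, 0.1171]
tcp_rot: [2.223, 2.219, 0.002]
ft_force: [-0.1, -0.2, -0.1]
width: 0.0357
gripper_force: 30.0
t 9.3 pos [0.5282 0.1875 0.1171] yaw -0.1 shift [-0.013 -0.001  0.054] turn [ 0.003 -0.001 -0.003] F [-0.1 -0.2 -0.1] w 0.0357
```

View pics/on.png

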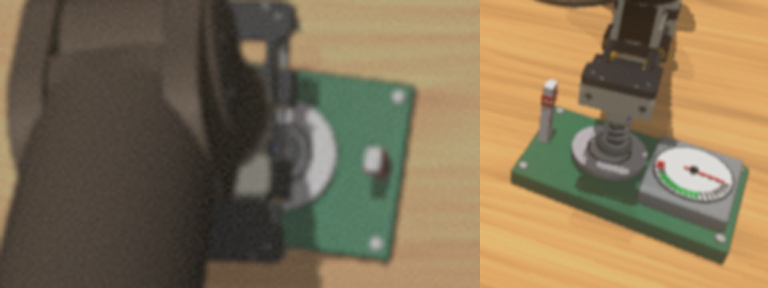

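Foot is centred over the plate in both views (scene crop (611,150)). Lower to contact.

```bash

python3 -m jog '-0.01 0 0.02 0 0 0 20; -0.01 0 0.04 0 0 0 20; -0.01 0 0.05 0 0 0 20; -0.01 0 0.06 0 0 0 20; -0.01 0 0.06 0 0 0 20; -0.01 0 0.06 0 0 0 20; -0.01 0 0.06 0 0 0 20'
python3 -c "
from h import *
go(.528,.1855,.079)"
```

```text
time_s: 10.28
eef_pos: [0.5276, 0.1857, 0.1073]
tcp_rot: [-2.223, -2.22, -0.0]
ft_force: [-0.8, -0.4, 1.9]
width: 0.0353
gripper_force: 30.0
t 10.28 pos [0.5276 0.1857 0.1073] yaw -0.1 shift [-0.002  0.003  0.189] turn [ 0.    -0.    -0.003] F [-0.8 -0.4  1.9] w 0.0353
```

```bash

python3 -m jog '0 0 0.02 0 0 0 20; 0 0 0.04 0 0 0 20; 0 0 0.06 0 0 0 20; 0 0 0.08 0 0 0 20; 0 0 0.1 0 0 0 20; 0 0 0.12 0 0 0 20; 0 0 0.14 0 0 0 20; 0 0 0.16 0 0 0 20; 0 0 0.175 0 0 0 20; 0 0 0.185 0 0 0 20; 0 0 0.185 0 0 0 20; 0 0 0.185 0 0 0 20; 0 0 0.185 0 0 0 20'
python3 - <<'E'
from h import *
go(.528,.1855,.079)
im,d=imaging.capture("scene");W=cloud("scene",d)
hsv=cv2.cvtColor(im,cv2.COLOR_RGB2HSV);m=(hsv[...,0]>102)&(hsv[...,0]<130)&(hsv[...,1]>90)&(abs(W[...,1]-.186)<.04)&(abs(W[...,0]-.53)<.04)
print(m.sum(),W[m][:,2].max() if m.any() else 0)
w,_=imaging.capture("wrist")
save("press",np.hstack([cv2.resize(im[170:320,310:470],(427,400),interpolation=2),cv2.resize(w[0:260,180:400],(338,400),interpolation=2)]))
E
```

```text
time_s: 11.9
eef_pos: [0.5278, 0.1858, 0.0799]
tcp_rot: [2.223, 2.22, 0.001]
ft_force: [-2.0, -0.5, 11.9]
width: 0.0354
gripper_force: 30.0
t 11.9 pos [0.5278 0.1858 0.0799] yaw -0.1 shift [-0.002  0.002  0.006] turn [ 0.001 -0.001 -0.003] F [-2.  -0.5 11.9] w 0.0354
0 0
```

View pics/press.png

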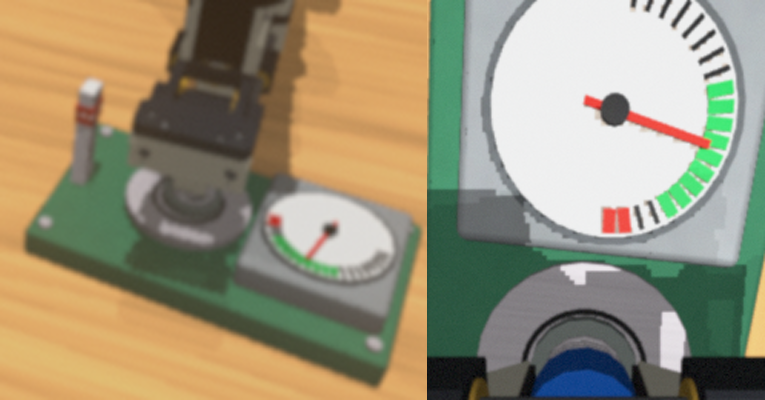

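The dial needle, at right-crop (707,143), sits mid-green at about 11 to 12 N. The foot is centred in the ring, and the wrist force (11.9 N) and height (top about 0.096 m) agree. I'll hold for 2.25 s and then ease up.

```bash

python3 -m jog '0 0 0 0 0 0 20; 0 0 0 0 0 0 20; 0 0 0 0 0 0 20; 0 0 0 0 0 0 20; 0 0 0 0 0 0 20; 0 0 0 0 0 0 20; 0 0 0 0 0 0 20; 0 0 0 0 0 0 20; 0 0 0 0 0 0 20; 0 0 0 0 0 0 20; 0 0 0 0 0 0 20; 0 0 0 0 0 0 20; 0 0 0 0 0 0 20; 0 0 0 0 0 0 20; 0 0 0 0 0 0 20; 0 0 0 0 0 0 20; 0 0 0 0 0 0 20; 0 0 0 0 0 0 20'
python3 -m jog '0 0 -0.02 0 0 0 20; 0 0 -0.04 0 0 0 20; 0 0 -0.06 0 0 0 20; 0 0 -0.08 0 0 0 20; 0 0 -0.1 0 0 0 20; 0 0 -0.12 0 0 0 20; 0 0 -0.14 0 0 0 20; 0 0 -0.16 0 0 0 20; 0 0 -0.175 0 0 0 20; 0 0 -0.185 0 0 0 20; 0 0 -0.187 0 0 0 20; 0 0 -0.187 0 0 0 20; 0 0 -0.187 0 0 0 20; 0 0 -0.187 0 0 0 20'
```

```text
time_s: 14.25
eef_pos: [0.5277, 0.1857, 0.0799]
tcp_rot: [-2.223, -2.219, -0.001]
ft_force: [-2.2, -2.1, 11.2]
width: 0.0352
gripper_force: 30.0
time_s: 16.0
eef_pos: [0.5276, 0.1858, 0.1075]
tcp_rot: [-2.223, -2.22, -0.0]
ft_force: [0.4, -0.4, 2.0]
width: 0.035
gripper_force: 30.0
```

```bash

python3 -m jog '0 0 -0.005 0 0 0 20; 0 0 -0.005 0 0 0 20; 0 0 -0.005 0 0 0 40; 0 0 -0.005 0 0 0 44; 0 0 -0.005 0 0 0 50; 0 0 -0.005 0 0 0 60; 0 0 -0.005 0 0 0 66; 0 0 -0.005 0 0 0 66; 0 0 -0.005 0 0 0 66; 0 0 -0.005 0 0 0 66'
python3 -m jog '0 0 -0.1 0 0 0 66; 0 0 -0.25 0 0 0 66; 0 0 -0.5 0 0 0 66; 0 0 -0.75 0 0 0 66; 0 0 -0.9 0 0 0 66; 0 0 -0.9 0 0 0 66; 0 0 -0.9 0 0 0 66; 0 0 -0.9 0 0 0 66'
python3 - <<'E'
from h import *
s=telemetry.get_state();im,d=imaging.capture("wrist");W=cloud("wrist",d,s)
hsv=cv2.cvtColor(im,cv2.COLOR_RGB2HSV)
m=(hsv[...,0]>100)&(hsv[...,0]<130)&(hsv[...,1]>90)&(W[...,2]>.118)&(W[...,2]<.15)
p=W[m];print(len(p),p.mean(0).round(4),((p.min(0)+p.max(0))/2).round(4))
b,_=imaging.capture("scene")
save("fin",np.hstack([cv2.resize(b[170:320,310:470],(400,375),interpolation=2),cv2.resize(im[0:280,140:420],(375,375),interpolation=2)]))
E
```

```text
time_s: 17.25
eef_pos: [0.5275, 0.1858, 0.1083]
tcp_rot: [2.223, 2.22, -0.0]
ft_force: [-0.4, -0.7, 0.9]
width: 0.0658
gripper_force: 0.0
time_s: 18.25
eef_pos: [0.527, 0.1856, 0.2425]
tcp_rot: [-2.223, -2.219, 0.002]
ft_force: [-0.3, -0.9, 0.8]
width: 0.0662
gripper_force: 0.0
1141 [0.5275 0.1877 0.1257] [0.5276 0.1871 0.1232]
```

View pics/fin.png

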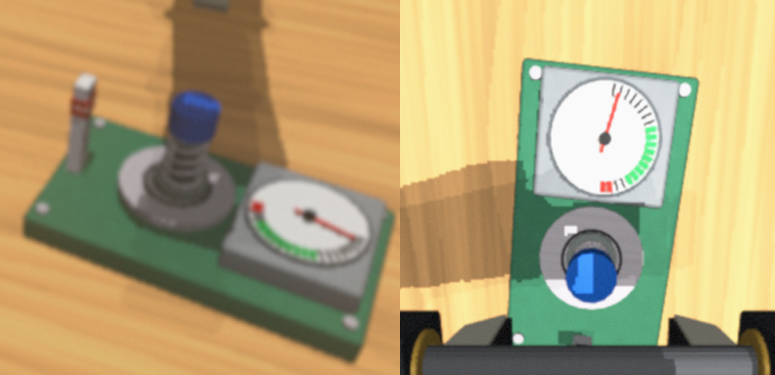

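The spring stands upright and released in the ring. Its cap is at (0.528, 0.187) with the top at about 0.125 m, the needle is back near 1 N, and the gripper is clear of it.

```bash
python3 -c "
from bench import job
print(job.close_job())"
```

```text
the job is handed in; nothing more can be done
None
```

The job is handed in: the blue-capped spring was pressed to the red band for over 2 s at about 11–12 N (needle mid-green) and left standing free near the plate's centre, and the yellow- and black-capped springs were not touched.

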